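# Unclamp an opened phone from its stand and hold it level over the tray

## Task

Slide the clamp jaw of the sloping repair stand up its rail to the open stop, then draw the opened phone out of the stand and turn it from its slope to level, board side up. Finish while still holding it in the gripper, level and still, about 20 cm above the bench and centred over the white parts tray, so that loose screws would fall into the tray. Leave the clamp open and do not disturb the screwdriver, the syringe or the jar.

Things in the scene. Friction and masses are not known exactly. Their poses are not given: they have to be found in the camera images.
- stand: Fixed phone repair stand: grey base 170 x 100 x 10 mm and an aluminium rail, 26 mm wide, rising at 45 degrees. Origin: centre of the base's underside. x is level, toward the rail's high end (away from the robot); y level across; z up. In these axes 'up the rail' is (0.707, 0, 0.707); 'out of the face', square to the phone, is (-0.707, 0, 0.707).
- dock_seat (a point): Centre of the phone while seated, 88 mm above the bench; axes as the stand. The rail's face lies 8 mm behind the phone's back (12.5 mm behind this point); beside the rail there is free room for fingers along the phone's two long sides.
- low_jaw (a point): Middle of the end wall of the fixed black lower jaw (66 mm wide), at the phone's lower end; axes as the stand. Its cheeks hold the phone over 14 mm and its lip overlaps the board side by 8 mm, so the phone must be drawn 10 to 30 mm up the rail, then taken off out of the face.
- clamp_jaw (a joint): Sliding upper jaw (black, 44 mm wide) on the rail: 0 = closed, its lip overlapping the phone's upper end by 8 mm; grows as it slides up the rail; 0.040 m = against the open stop. It starts at 0 to 3 mm, has about 3 N of friction and stays where it is left.
- jaw_tab (a point): Grip point on the sliding jaw's steel thumb tab; moves with the jaw. The tab is 16 mm wide (across the rail), 16 mm long (along it) and stands 31 mm out of the jaw, square to the slope; the point is on its middle line, 12 mm below the outer end, 19 mm above the jaw's surface. Axes as the stand.
- phone_center (a point): Centre of the opened phone: loose, black, 112 x 54 x 9 mm, about 0.09 kg. x along its length (up the rail at the start), y across its width, z out of its board side (green circuit board; it faces up and toward the robot at the start, at 45 degrees). Grip it by its two long sides, 54 mm apart.
- tray: Fixed white parts tray, 101 mm (x) x 181 mm (y) x 27 mm high, open at the top. Origin: centre of its underside, on the bench. It stands to the left of the stand (+y).
- screwdriver_center (a point): Centre of a loose precision screwdriver lying on the bench, 147 mm long, 13 mm thick, along its own y axis. A bystander.
- syringe_center (a point): Centre of a loose yellow syringe lying on the bench, 96 mm long (along its own y axis), 21 mm thick. A bystander.
- jar_center (a point): Centre of a loose white jar, 60 mm in diameter, 74 mm high, standing on the bench. A bystander.
There are look-alikes about, which are no part of the job. What is shaped like the part that bears phone_center but orange is not meant.

How it is judged:
By the outcome, as a careful person would: the job done as asked, in the order asked, and still so for the second after the job is handed in, while the arm keeps its last pose, push and grip.
It also fails if it takes over 48 s, if anything falls off the work surface, if the arm or the gripper's body presses on something with over 40 N, if the wrist force passes 120 N, or if a joint passes its speed limit or range.

## Robot

A 6-joint arm with a two-finger parallel gripper is mounted at the origin on a cart in front of the work surface, level with it; the furniture and walls round the work are solid. World frame = base frame: x ahead of the robot, y to its left, z up, the work surface at z = 0. Lengths are in m, angles in rad, forces in N, time in s.
With the tool pointing down it reaches from about 0.35 to 0.85 m from the base axis. Payload 8.1 kg.
Tool frame: the origin (TCP) lies on the centre line of the jaws, within the pads' length; the fingertips stand 25 mm ahead of it and the grasp point (between the pads) lies 6 mm ahead of it (ctrl.finger_overhang is the distance from the TCP to the fingertips, in m); z points along the fingers, y is the line along which they close (so a half turn about z gives the same grasp; the last joint's range is limited). The gripper opens to 85 mm and grips with 20 to 120 N. Pads are 22 mm wide; open, the fingers measure 114 mm over their backs; the gripper's body (76 mm by 85 mm) begins 54 mm behind the grasp point. The pads swing forward as they close: fully open they stand 13 mm farther back than shut.
Start: joints at [-1.398, 0.13, 1.488, -0, 1.523, -0.085], TCP at [0.153, -0.58, 0.256] pointing down, gripper open.
Joint ranges: [-2.96, 2.96], [-0.89, 2.26], [0.02, 2.5], [-1.34, 4.48], [0, 2.73], [-2.66, 2.66]. Speed limits (rad/s): [2.39, 2.39, 2.79, 3.14, 3.14, 3.14].

## Interface

Orientations are given as a unit quaternion [x, y, z, w].
In Python, from station import ctrl, capture, camera_model, boxes_of gives the robot as it stands. The module is installed in compiled form; this text tells all that it offers. Calls block until the motion is done:
- ctrl.move_ptp(position, orientation): joint-space move of the TCP to a pose.
- ctrl.line_to(position, attitude=None, velocity=0.15, until_force=None): straight line of the TCP; attitude=None keeps the orientation; velocity is the mean speed in m/s. With until_force (N) it stops when the force on the tool has changed by that much, and returns True; else False.
- ctrl.set_joints(angles): joint-space move.
- ctrl.gripper_to(opening): opening from 0.0 (shut) to 1.0 (fully open); the grip force is fixed at half the most; returns when the fingers have stopped.
- ctrl.hold(seconds).
- ctrl.solve_ik(position, orientation): joint angles nearest the present ones, or None.
- ctrl.state(): the state.
- capture(name): name is "scene" or "top" or "wrist"; returns (picture, depth): 384x512x3 uint8, red, green, blue; 384x512 float32, m along the optical axis (not along the pixel's ray), 0 where there is no reading.
- camera_model(name): a dict with "fx", "fy", "cx", "cy" (pixels), "pose" (4x4, takes a point from camera to world coordinates); the wrist camera has in their place "T_tool_cam" (4x4, takes a point from camera to tool coordinates, whose origin is the TCP and whose axes are the flange's). Camera axes: x right, y up, looking along -z (the intrinsics and any distortion apply to the point x, -y, -z); pixel columns grow to the right and rows downward; lengths in m; the calibration is good to about 2 mm. A picture is of the moment at which its call begins: read the wrist's pose just before it. camera_model takes no time and is no camera call.
A pose or a line that the arm cannot do raises ctrl.PlanningError and nothing moves.
- ctrl.finish_job(): hands the job in; it is judged then, once.
Trained networks look in the newest picture that a camera, given by its name, has taken for a name from the list of things; names that differ only in an ending like _2 or _b are one class to them, and where a whole thing is asked for, a point or a joint stands for the part that bears it (a point fixed in the world has none). Each returns a list of dicts, best first, with "conf" (0 to 1); they miss things now and then, are a little off and sometimes report something else, mostly with a low value. They report only what shows in the picture. A call takes as long as a camera call. They do not tell look-alikes from the thing itself.
- boxes_of(camera, target): "rect" ([left, top, width, height] in pixels, round what is visible of it).
The state is a dict: "time": time; "joint_pos": joint angles; "joint_vel": joint speeds; "effort": joint torques, N m; "tool_pos": TCP position; "eef_rot": TCP orientation; "contact_force": force on the tool from outside, world axes, zero at the start; "ft_torque": the same for the moment, N m; "width": opening from 0.0 (shut) to 1.0 (fully open); "grasp_force": force on a finger pad.
Only numpy, scipy, OpenCV 4.12 (cv2) and the standard library are available. Lean on these libraries where they do the work, as an engineer would, in place of code of your own. Each camera call takes 0.05 s, during which the arm holds its last target. There are 200 camera calls.

## Working session

There is one attempt and no reset: what is moved stays moved. The work goes in short steps, each a Python script; the robot and the scene stay as the last script left them, time stands still between calls to the robot, and variables do not carry over. Pictures are saved under pics/ and viewed, at most 10 in all, crops included, and the job is handed in when it is done.

```bash
mkdir -p pics; ls; cat > look.py <<'E'
import numpy as np, cv2
from station import ctrl, capture, camera_model, boxes_of
E
python3 - <<'E'
from look import *
ims=[]
for c in ["scene","top"]:
    p,d=capture(c); np.savez(f"pics/{c}.npz",p=p,d=d)
    m=camera_model(c); print(c,{k:(np.round(v,3).tolist()) for k,v in m.items()})
    for t in ["stand","low_jaw","clamp_jaw","jaw_tab","phone_center","tray","screwdriver_center","syringe_center","jar_center"]:
        try: print(t,[(np.round(b["rect"]).tolist(),round(b["conf"],2)) for b in boxes_of(c,t)][:4])
        except Exception as e: print(t,e)
    cv2.imwrite(f"pics/{c}.png",cv2.resize(p[:,:,::-1],(784,588)))
print(ctrl.state())
E
```

```text
pics
scene {'fx': 436.725, 'fy': 436.725, 'cx': 253.713, 'cy': 194.072, 'pose': [[0.715, 0.436, -0.547, -0.353], [-0.699, 0.431, -0.57, -0.905], [-0.013, 0.79, 0.613, 1.091], [0.0, 0.0, 0.0, 1.0]]}
stand [([251.0, 222.0, 33.0, 24.0], 0.83)]
low_jaw [([248.0, 223.0, 36.0, 23.0], 0.68)]
clamp_jaw []
jaw_tab []
phone_center []
tray [([195.0, 189.0, 37.0, 29.0], 0.88)]
screwdriver_center []
syringe_center [([347.0, 283.0, 21.0, 12.0], 0.56)]
jar_center []
top {'fx': 497.441, 'fy': 497.441, 'cx': 255.169, 'cy': 181.803, 'pose': [[-0.004, 0.997, -0.071, 0.393], [-1.0, -0.004, -0.005, -0.009], [-0.005, 0.071, 0.997, 1.788], [0.0, 0.0, 0.0, 1.0]]}
stand [([269.0, 150.0, 33.0, 58.0], 0.8)]
low_jaw [([267.0, 152.0, 37.0, 56.0], 0.58), ([276.0, 179.0, 18.0, 19.0], 0.35)]
clamp_jaw [([285.0, 164.0, 11.0, 16.0], 0.52)]
jaw_tab [([281.0, 165.0, 19.0, 20.0], 0.5)]
phone_center [([133.0, 195.0, 23.0, 32.0], 0.96), ([275.0, 177.0, 22.0, 23.0], 0.85), ([326.0, 157.0, 17.0, 31.0], 0.73)]
tray [([181.0, 186.0, 54.0, 26.0], 0.95)]
screwdriver_center [([285.0, 167.0, 10.0, 12.0], 0.21)]
syringe_center [([376.0, 183.0, 26.0, 8.0], 0.68)]
jar_center [([124.0, 163.0, 19.0, 15.0], 0.49)]
{'time': 1.0, 'joint_pos': array([-1.39839209e+00,  1.30400757e-01,  1.48823124e+00, -1.23051670e-06,
        1.52299561e+00, -8.54176392e-02]), 'joint_vel': array([ 1.01149582e-03, -7.45200661e-04,  9.41800164e-04, -1.13174418e-04,
       -1.00540759e-03, -6.09754864e-05]), 'effort': array([ 3.79432740e-04, -5.69328868e+01, -5.00874782e+01, -1.56832352e-04,
        1.17897984e-03, -5.17222429e-05]), 'tool_pos': array([ 0.15299472, -0.58015845,  0.25627459]), 'eef_rot': array([ 9.91702482e-01,  1.28554221e-01, -1.37373100e-06, -1.74306355e-05]), 'contact_force': array([-0.20260509, -0.29128907, -0.06723465]), 'ft_torque': array([ 0.00275201, -0.01675337,  0.00473343]), 'grasp_force': 0.0, 'width': 0.9973829753037632}
```

View pics/scene.png

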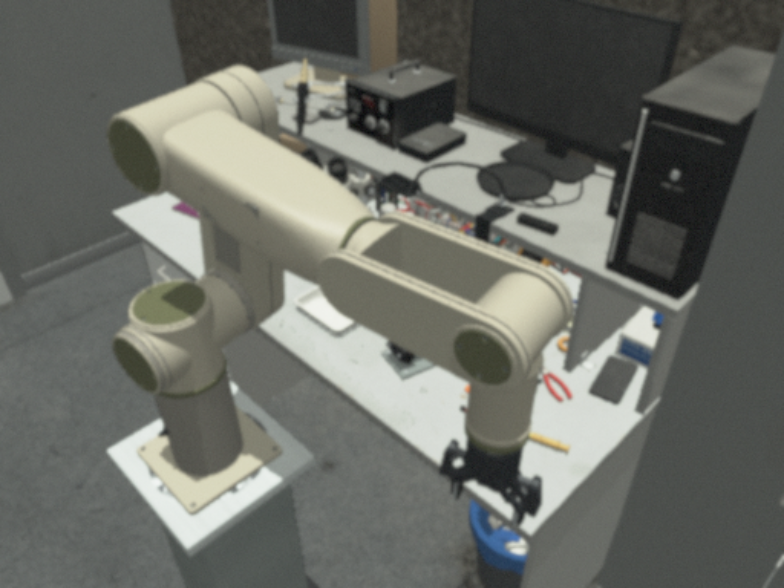

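View pics/top.png

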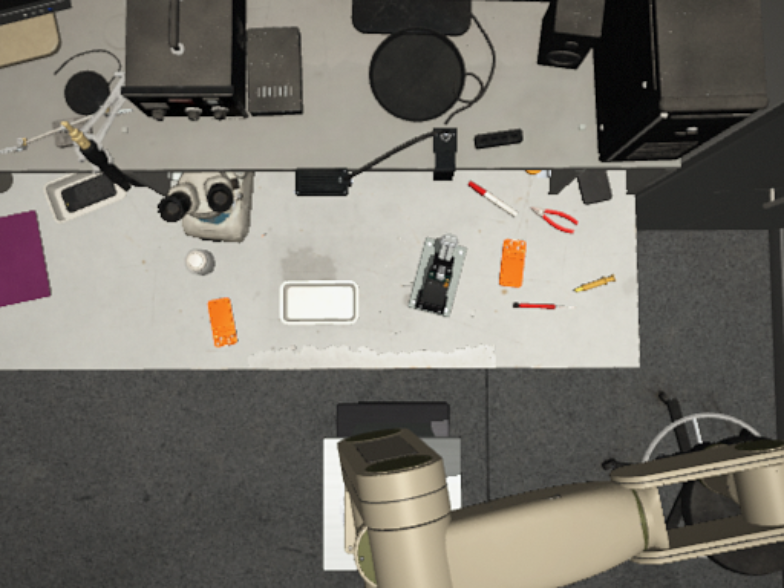

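Top view: tray at about (318,302) in the 784-wide picture, stand at (438,275) slightly yawed with the phone dark and hard to see, orange decoys at (222,322) and (512,262), jar (199,262), screwdriver (540,306), syringe (595,284). In the scene view the arm hides most of the stand.

```bash
cat >> look.py <<'E'
from scipy.spatial.transform import Rotation as R
def world(m,u,v,z,T=None):
    T=m["pose"] if T is None else T
    c=np.stack([(u-m["cx"])/m["fx"]*z,-(v-m["cy"])/m["fy"]*z,-z,np.ones_like(z)],-1)
    return (c@np.asarray(T).T)[...,:3]
def cloud(c,d,T=None):
    v,u=np.mgrid[:384,:512].astype(float)
    return world(camera_model(c),u,v,d.astype(float),T)
def tool_T():
    s=ctrl.state(); T=np.eye(4); T[:3,:3]=R.from_quat(s["eef_rot"]).as_matrix(); T[:3,3]=s["tool_pos"]; return T
E
python3 - <<'E'
from look import *
f=np.load("pics/top.npz"); p,d=f["p"],f["d"]; W=cloud("top",d)
print("overhang",ctrl.finger_overhang, {k:np.round(v,3) .tolist() for k,v in camera_model("wrist").items()})
for n,(l,t,w,h) in dict(stand=[269,150,33,58],tray=[181,186,54,26],shelf=[200,100,150,8],jar=[124,163,19,15],phone=[275,177,22,23]).items():
    q=W[t:t+h,l:l+w].reshape(-1,3); q=q[d[t:t+h,l:l+w].ravel()>0]
    print(n,np.round(np.percentile(q,[2,50,98],axis=0),3).tolist(),len(q))
# tray rim
q=W[180:218,175:242].reshape(-1,3); r=q[(q[:,2]>.015)&(q[:,2]<.05)]
print("tray rim",len(r),cv2.minAreaRect((r[:,:2]*1000).astype(np.float32)))
wh=p[180:218,175:242].min(2).reshape(-1)>215
print("tray white",cv2.minAreaRect((q[wh][:,:2]*1000).astype(np.float32)),np.median(q[wh][:,2]))
q=W[145:212,262:310].reshape(-1,3); r=q[(q[:,2]>.02)&(q[:,2]<.3)]
print("stand hi",len(r),cv2.minAreaRect((r[:,:2]*1000).astype(np.float32)),r.max(0),r.min(0))
cr=cv2.resize(p[140:220,250:360,::-1],None,fx=7,fy=7,interpolation=cv2.INTER_CUBIC); cv2.imwrite("pics/crop.png",cr)
E
```

```text
overhang 0.025 {'fx': 302.858, 'fy': 302.858, 'cx': 258.197, 'cy': 183.877, 'T_tool_cam': [[0.001, 0.958, 0.287, 0.074], [1.0, -0.002, 0.001, -0.0], [0.001, 0.287, -0.958, -0.118], [0.0, 0.0, 0.0, 1.0]]}
stand [[0.432, -0.165, -0.007], [0.525, -0.104, 0.012], [0.631, -0.051, 0.168]] 1906
tray [[0.415, 0.078, -0.007], [0.46, 0.171, 0.004], [0.505, 0.264, 0.031]] 1400
shelf [[0.715, -0.281, 0.286], [0.737, -0.063, 0.293], [0.75, 0.157, 0.391]] 1196
jar [[0.535, 0.408, -0.004], [0.559, 0.426, 0.058], [0.589, 0.455, 0.08]] 284
phone [[0.455, -0.147, 0.004], [0.492, -0.104, 0.075], [0.532, -0.07, 0.163]] 504
tray rim 378 ((464.9901428222656, 172.65237426757812), (190.28277587890625, 99.8648681640625), 89.80484008789062)
tray white ((460.7077941894531, 124.09343719482422), (276.98211669921875, 111.71260833740234), 84.89362335205078) 0.003132072038247724
stand hi 763 ((525.2749633789062, -108.51181030273438), (92.12045288085938, 167.7558135986328), 74.76553344726562) [ 0.60580591 -0.05672041  0.18070814] [ 0.43794554 -0.17147193  0.02012348]
```

View pics/crop.png

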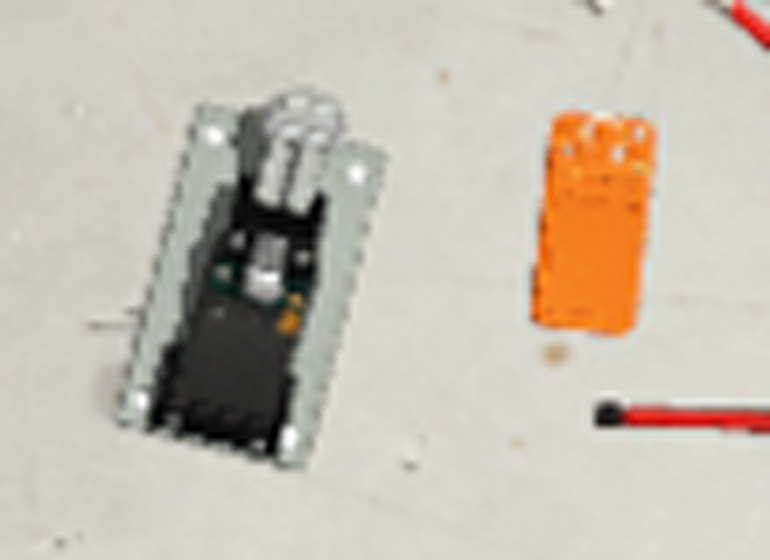

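The crop shows the stand yawed about -14°, with the tab at (268,265), the black phone below it with a green strip at the top, and the lower jaw at (215,420). Now a close look along the face normal.

```bash
cat >> look.py <<'E'
def frame(yaw):  # columns: up-rail, across, out-of-face in world
    c=R.from_euler('z',yaw).as_matrix(); s=.5**.5
    return c@np.array([[s,0,-s],[0,1,0],[s,0,s]])
def face_q(yaw):
    F=frame(yaw); return R.from_matrix(np.c_[F[:,0],-F[:,1],-F[:,2]]).as_quat()
def down_q(yaw): return R.from_matrix(R.from_euler('z',yaw).as_matrix()@np.diag([1,-1,-1])).as_quat()
E
python3 - <<'E'
from look import *
yaw=np.radians(-14); F=frame(yaw); q=face_q(yaw); c=np.array([.497,-.105,.088])
for n,(p,o) in dict(view=(c+.15*F[:,2],q),tab=(c+F@[.075,0,.04],q),phone=(c,q),lev=([.465,.172,.2],down_q(yaw)),lev0=([.465,.172,.2],down_q(0))).items():
    print(n,np.round(p,3),ctrl.solve_ik(p,o))
ctrl.move_ptp(c+.15*F[:,2]+.03*F[:,0]-.02*F[:,1],q)
for i,off in enumerate([-.02,.03]):
    if i: ctrl.line_to(c+.15*F[:,2]+.03*F[:,0]+.03*F[:,1])
    T=tool_T(); p,d=capture("wrist"); np.savez(f"pics/w{i}.npz",p=p,d=d,T=T)
    for t in ["stand","low_jaw","clamp_jaw","jaw_tab","phone_center"]:
        print(t,[(np.round(b["rect"]).tolist(),round(b["conf"],2)) for b in boxes_of("wrist",t)][:3])
    cv2.imwrite(f"pics/w{i}.png",cv2.resize(p[:,:,::-1],(784,588)))
print(ctrl.state()["time"])
E
```

```text
view [ 0.394 -0.079  0.194] None
tab [ 0.521 -0.111  0.169] None
phone [ 0.497 -0.105  0.088] None
lev [0.465 0.172 0.2  ] [ 2.50831636e-01 -1.20984802e-01  1.84381636e+00 -4.44089210e-16
  1.41876110e+00  2.06597406e+00]
lev0 [0.465 0.172 0.2  ] [ 2.50831636e-01 -1.20984802e-01  1.84381636e+00 -4.44089210e-16
  1.41876110e+00  1.82162796e+00]Traceback (most recent call last):
  File "<stdin>", line 5, in <module>
station.PlanningError: the arm cannot take that pose within its joint ranges
```

```bash
python3 - <<'E'
from look import *
yaw=np.radians(-14); F=frame(yaw); c=np.array([.497,-.105,.088])
for s in (1,-1):
  for tilt in (45,30,15,0):
    q=(R.from_euler('z',yaw)*R.from_matrix(np.diag([s,-s,-1]))).as_matrix()
    q=(R.from_euler('z',yaw)*R.from_euler('y',-np.radians(tilt))*R.from_matrix(np.diag([s,-s,-1.]))).as_quat()
    for n,p in dict(view=c+.15*F[:,2],tab=c+F@[.075,0,.04],phone=c,out=c+F@[.02,0,.08]).items():
        j=ctrl.solve_ik(p,q); print(s,tilt,n,None if j is None else np.round(j,2))
    if tilt==45: print(R.from_quat(q).as_matrix()[:,2])
E
```

```text
1 45 view None
1 45 tab None
1 45 phone None
1 45 out None
[ 0.68610269 -0.17106461 -0.70710678]
1 30 view None
1 30 tab [-0.34 -0.47  2.26  0.06  0.82  1.45]
1 30 phone [-0.34 -0.42  2.39  0.08  0.65  1.42]
1 30 out [-0.36 -0.74  2.45  0.07  0.91  1.43]
1 15 view [-0.35 -0.71  2.31  0.03  1.29  1.46]
1 15 tab [-0.32 -0.23  2.02  0.02  1.09  1.49]
1 15 phone [-0.32 -0.2   2.15  0.03  0.93  1.48]
1 15 out [-0.33 -0.44  2.2   0.03  1.12  1.48]
1 0 view [-0.33 -0.4   2.09 -0.    1.46  1.49]
1 0 tab [-0.31  0.01  1.78 -0.    1.36  1.51]
1 0 phone [-0.31  0.03  1.91 -0.    1.2   1.51]
1 0 out [-0.32 -0.17  1.97 -0.    1.35  1.5 ]
-1 45 view None
-1 45 tab None
-1 45 phone None
-1 45 out None
[ 0.68610269 -0.17106461 -0.70710678]
-1 30 view None
-1 30 tab [-0.34 -0.47  2.26  0.06  0.82 -1.69]
-1 30 phone [-0.34 -0.42  2.39  0.08  0.65 -1.72]
-1 30 out [-0.36 -0.74  2.45  0.07  0.91 -1.71]
-1 15 view [-0.35 -0.71  2.31  0.03  1.29 -1.68]
-1 15 tab [-0.32 -0.23  2.02  0.02  1.09 -1.65]
-1 15 phone [-0.32 -0.2   2.15  0.03  0.93 -1.66]
-1 15 out [-0.33 -0.44  2.2   0.03  1.12 -1.67]
-1 0 view [-0.33 -0.4   2.09 -0.    1.46 -1.65]
-1 0 tab [-0.31  0.01  1.78 -0.    1.36 -1.63]
-1 0 phone [-0.31  0.03  1.91 -0.    1.2  -1.64]
-1 0 out [-0.32 -0.17  1.97 -0.    1.35 -1.64]
```

```bash
cat >> look.py <<'E'
def tq(yaw,tilt):  # tool leaning forward by tilt (deg), camera on the robot's side
    return (R.from_euler('z',yaw)*R.from_euler('y',-np.radians(tilt))*R.from_matrix(np.diag([-1,1,-1.]))).as_quat()
def wview(i):
    T=tool_T(); p,d=capture("wrist"); np.savez(f"pics/w{i}.npz",p=p,d=d,T=T@np.asarray(camera_model("wrist")["T_tool_cam"]))
    cv2.imwrite(f"pics/w{i}.png",cv2.resize(p[:,:,::-1],(784,588)))
E
python3 - <<'E'
from look import *
yaw=np.radians(-14); F=frame(yaw); c=np.array([.51,-.107,.10]); q=tq(yaw,15)
z=R.from_quat(q).as_matrix()[:,2]
a=c-.15*z
ctrl.move_ptp(a-.03*F[:,1],q)
for i in range(2):
    if i: ctrl.line_to(a+.03*F[:,1])
    wview(i)
    for t in ["low_jaw","clamp_jaw","jaw_tab","phone_center"]:
        print(t,[(np.round(b["rect"]).tolist(),round(b["conf"],2)) for b in boxes_of("wrist",t)][:3])
print(ctrl.state()["time"],ctrl.state()["tool_pos"])
E
```

```text
low_jaw [([245.0, 69.0, 93.0, 235.0], 0.9)]
clamp_jaw [([271.0, 207.0, 53.0, 29.0], 0.65)]
jaw_tab []
phone_center [([128.0, 157.0, 63.0, 74.0], 0.91), ([264.0, 105.0, 63.0, 110.0], 0.89)]
low_jaw [([184.0, 69.0, 97.0, 236.0], 0.94)]
clamp_jaw [([199.0, 207.0, 54.0, 30.0], 0.75)]
jaw_tab [([199.0, 204.0, 52.0, 30.0], 0.74)]
phone_center [([196.0, 105.0, 62.0, 108.0], 0.82), ([79.0, 156.0, 68.0, 74.0], 0.61), ([187.0, 70.0, 94.0, 236.0], 0.27)]
4.0333 [ 0.47944972 -0.06924566  0.24487155]
```

View pics/w0.png

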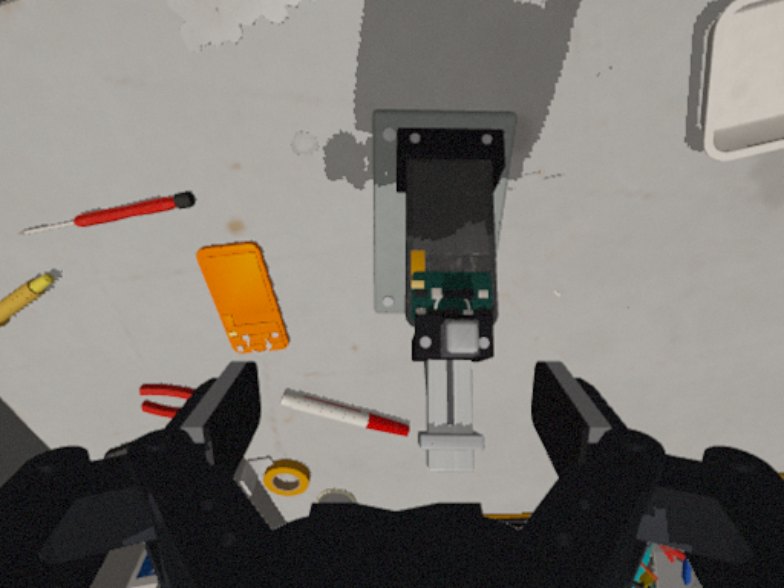

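View pics/w1.png

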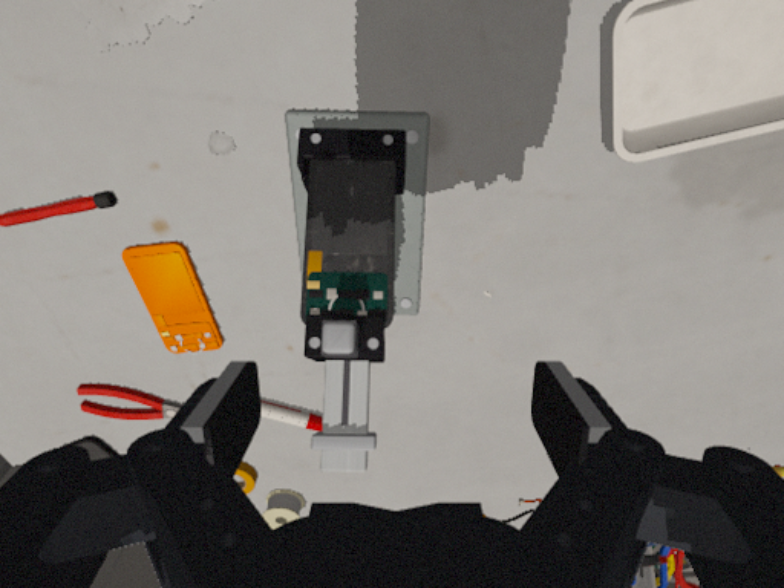

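Both views show the tab top at (461,336) and (340,337), the jaw's bolts at (426/484,342) and (315/373,343), and the low jaw's bolts at (415/487,138) and (316/388,138). The phone lies between, with its green strip under the upper jaw. I'll triangulate these.

```bash
cat > tri.py <<'E'
from look import *
k=512/784; m=camera_model("wrist")
V=[np.load(f"pics/w{i}.npz") for i in (0,1)]
C=[cloud("wrist",v["d"],v["T"]) for v in V]
def ray(T,u,v):
    d=T[:3,:3]@np.array([(u-m["cx"])/m["fx"],-(v-m["cy"])/m["fy"],-1]); return T[:3,3],d/np.linalg.norm(d)
def tri(a,b):
    A=np.zeros((3,3));y=np.zeros(3)
    for v,(x,yy) in zip(V,(a,b)):
        o,d=ray(v["T"],x*k,yy*k); P=np.eye(3)-np.outer(d,d); A+=P;y+=P@o
    return np.linalg.solve(A,y)
pts=dict(tab=((461,336),(340,337)),lowL=((415,138),(316,138)),lowR=((487,139),(388,139)),upL=((426,342),(315,343)),upR=((484,342),(373,343)),
 baseL=((373,110),(286,110)),baseR=((518,112),(429,113)),phL=((411,250),(307,250)),gold=((418,285),(314,285)),chip=((483,295),(377,295)))
if __name__=="__main__":
    P={}
    for n,(a,b) in pts.items():
        P[n]=tri(a,b); D=[np.round(np.median(C[i][int(y*k)-1:int(y*k)+2,int(x*k)-1:int(x*k)+2].reshape(-1,3),axis=0),4).tolist() for i,(x,y) in enumerate((a,b))]
        print(n,np.round(P[n],4).tolist(),*D)
    for i in (0,1):
        c=C[i].reshape(-1,3); rgb=V[i]["p"].reshape(-1,3).astype(int)
        ok=(np.linalg.norm(c[:,:2]-[.5,-.11],axis=1)<.13)&(V[i]["d"].ravel()>0)
        # phone face points: dark, in a box guess
        x0,x1=((415,488),(312,390))[i]; blk=C[i][int(180*k):int(265*k),int(x0*k):int(x1*k)].reshape(-1,3)
        mu=np.median(blk,axis=0); n=np.linalg.svd(blk-blk.mean(0))[2][2]; n*=np.sign(n[2]); print("face",np.round(mu,4),"n",np.round(n,3),"yaw",np.degrees(np.arctan2(-n[1],-n[0])))
    for a,b in (("lowL","lowR"),("upL","upR"),("baseL","baseR")):
        d=P[b]-P[a]; print(a,"yaw",np.degrees(np.arctan2(-d[0],d[1])))
    yaw=np.radians(-14); F=frame(yaw); lo=(P["lowL"]+P["lowR"])/2
    for n in P: print(n,"rel low (along,across,out) mm",np.round(F.T@(P[n]-lo)*1000,1))
    print("face rel low",np.round(F.T@(mu-lo)*1000,1))
E
python3 tri.py
```

```text
tab [0.517, -0.1054, 0.1571] [0.5115, -0.1052, 0.1631] [0.5125, -0.1032, 0.1636]
lowL [0.4429, -0.1082, 0.0535] [0.4426, -0.1082, 0.0546] [0.4426, -0.1087, 0.0539]
lowR [0.4539, -0.0658, 0.0541] [0.4537, -0.0656, 0.0529] [0.4533, -0.066, 0.0532]
upL [0.5287, -0.1249, 0.1421] [0.5288, -0.1251, 0.1412] [0.5282, -0.1252, 0.1414]
upR [0.5362, -0.0941, 0.1423] [0.5367, -0.0941, 0.1413] [0.5363, -0.0948, 0.1407]
baseL [0.4302, -0.1333, 0.0039] [0.4299, -0.1341, 0.0003] [0.4297, -0.1348, 0.0006]
baseR [0.4538, -0.0376, 0.0126] [0.4566, -0.0354, 0.0001] [0.4556, -0.0374, 0.0]
phL [0.4927, -0.1237, 0.1009] [0.4949, -0.1245, 0.096] [0.4943, -0.1255, 0.0962]
gold [0.5106, -0.124, 0.1114] [0.5096, -0.1247, 0.1127] [0.5099, -0.1236, 0.1125]
chip [0.5215, -0.0887, 0.1188] [0.5225, -0.0889, 0.1163] [0.5218, -0.089, 0.1168]
face [ 0.4884 -0.0981  0.0838] n [-0.074  0.987  0.145] yaw -85.72846658240144
face [ 0.4881 -0.0981  0.0837] n [-0.725 -0.685  0.07 ] yaw 43.355615478791364
lowL yaw -14.560220392631273
upL yaw -13.816766901589647
baseL yaw -13.867356762079657
tab rel low (along,across,out) mm [123.2  -1.2  22.8]
lowL rel low (along,across,out) mm [ -0.3 -21.9  -0. ]
lowR rel low (along,across,out) mm [ 0.3 21.9  0. ]
upL rel low (along,across,out) mm [124.  -17.3   0.9]
upR rel low (along,across,out) mm [124.   14.3   1.1]
baseL rel low (along,across,out) mm [-39.9 -49.3 -30.7]
baseR rel low (along,across,out) mm [-33.9  49.2 -24.4]
phL rel low (along,across,out) mm [ 69.9 -24.9  -3.4]
gold rel low (along,across,out) mm [ 89.7 -20.8  -8.2]
chip rel low (along,across,out) mm [96.4 16.  -4.5]
face rel low [50.3 -1.2 -8. ]
```

```bash
cat >> look.py <<'E'
yaw=np.radians(-14.2); F=frame(yaw); lo=np.array([.4483,-.0871,.0537])
def at(along,across,out): return lo+F@(np.array([along,across,out])/1000)
def tcp(g,q): return g-.006*R.from_quat(q).as_matrix()[:,2]   # TCP for a grasp point g
E
python3 - <<'E'
from look import *
q=tq(yaw,29); z=R.from_quat(q).as_matrix()[:,2]
g=tcp(at(124,-1.3,26),q); up=at(124+44,-1.3,26)-at(124,-1.3,26)
ph=tcp(at(61,-1,-12.5),q)
for n,p in dict(pre=g-.06*z,g=g,up=g+up,off=g+up-.06*z,ph=ph,ph_pre=ph-.07*z,drawn=ph+.02*F[:,0],out=ph+.02*F[:,0]+.06*F[:,2]).items():
    j=ctrl.solve_ik(p,q); print(n,np.round(p,3),None if j is None else np.round(j,2))
ctrl.move_ptp(g-.05*z,q); ctrl.line_to(g,velocity=.08); ctrl.gripper_to(0.0)
s=ctrl.state(); print(s["time"],s["width"],s["grasp_force"],s["contact_force"],s["tool_pos"]-g)
E
```

```text
pre [ 0.484 -0.098  0.217] [-0.33 -0.65  2.28  0.05  1.   -1.67]
g [ 0.512 -0.105  0.165] [-0.32 -0.48  2.28  0.05  0.84 -1.67]
up [ 0.543 -0.112  0.196] [-0.32 -0.41  2.17  0.04  0.88 -1.66]
off [ 0.514 -0.105  0.249] [-0.32 -0.55  2.17  0.04  1.02 -1.66]
ph [ 0.496 -0.1    0.093] [-0.33 -0.43  2.38  0.06  0.68 -1.69]
ph_pre [ 0.463 -0.092  0.154] [-0.34 -0.68  2.42  0.05  0.9  -1.68]
drawn [ 0.509 -0.104  0.107] [-0.32 -0.4   2.33  0.06  0.71 -1.68]
out [ 0.468 -0.093  0.15 ] [-0.33 -0.65  2.41  0.05  0.88 -1.68]
5.8417 0.16968847888918365 60.218369364738464 [-7.30366173 -4.16294624  5.46245067] [-0.00021362 -0.00087725  0.00046775]
```

```bash
python3 - <<'E'
from look import *
p0=ctrl.state()["tool_pos"]
r=ctrl.line_to(p0+.0455*F[:,0],velocity=.04,until_force=25)
s=ctrl.state(); print(r,s["time"],s["width"],s["contact_force"],F.T@(s["tool_pos"]-p0)*1000)
E
```

```text
False 7.1417 0.17343859569746856 [-20.34281682   2.12248411   2.25263626] [40.26266537 -0.45420468 -0.20977486]
```

```bash
python3 - <<'E'
from look import *
ctrl.gripper_to(1.0)
q=tq(yaw,29); z=R.from_quat(q).as_matrix()[:,2]
ctrl.line_to(ctrl.state()["tool_pos"]-.05*z,velocity=.15)
q2=tq(yaw,20); z2=R.from_quat(q2).as_matrix()[:,2]
ctrl.move_ptp(tcp(at(80,-1,0),q2)-.13*z2,q2)
wview(2)
for t in ["clamp_jaw","jaw_tab","phone_center"]:
    print(t,[(np.round(b["rect"]).tolist(),round(b["conf"],2)) for b in boxes_of("wrist",t)][:3])
print(ctrl.state()["time"])
E
```

```text
clamp_jaw [([230.0, 261.0, 54.0, 42.0], 0.92)]
jaw_tab [([228.0, 261.0, 54.0, 37.0], 0.94)]
phone_center [([101.0, 155.0, 68.0, 69.0], 0.88), ([226.0, 107.0, 63.0, 118.0], 0.87)]
8.875
```

View pics/w2.png

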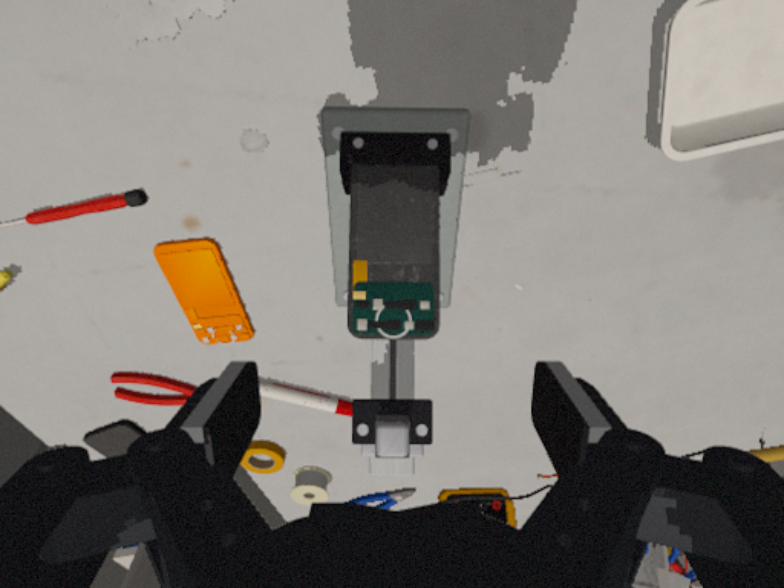

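The jaw now sits at the rail's stop at (392,425). The phone is still seated, its upper edge at (393,337) and its sides at x = 349 and 440.

```bash
python3 - <<'E'
from look import *
v=np.load("pics/w2.npz"); C=cloud("wrist",v["d"],v["T"]); k=512/784
for n,(x,y) in dict(topedge=(393,333),L=(353,315),R=(436,315),mid=(395,230),jawL=(363,430),jawR=(421,430)).items():
    print(n,np.round(F.T@(np.median(C[int(y*k)-1:int(y*k)+2,int(x*k)-1:int(x*k)+2].reshape(-1,3),axis=0)-lo)*1000,1))
S=(C-lo)@F*1000
m=(abs(S[...,2]+8)<3)&(abs(S[...,0]-70)<50)&(abs(S[...,1])<35)
q=S[m]; print(len(q),np.percentile(q,[.5,50,99.5],axis=0).round(1))
f=np.load("pics/top.npz"); W=cloud("top",f["d"])[180:218,175:242].reshape(-1,3); r=W[(W[:,2]>.018)&(W[:,2]<.04)]
print("tray",np.percentile(r,[1,99],axis=0).round(4),np.percentile(r,[1,99],axis=0).mean(0))
E
```

```text
topedge [111.5  -1.8  -7.9]
L [100.6 -24.9  -8.4]
R [100.9  22.9  -8.5]
mid [50.6 -1.  -8.7]
jawL [163.3 -17.3   0.3]
jawR [163.3  13.2   0.5]
6014 [[ 20.4 -27.4 -10.3]
 [ 68.4  -0.9  -8.1]
 [113.9  25.6  -5.5]]
tray [[0.4152 0.0777 0.0183]
 [0.5147 0.2558 0.036 ]] [0.46494526 0.16679001 0.02711701]
```

```bash
cat >> look.py <<'E'
TR=np.array([.465,.168,.2])
E
python3 - <<'E'
from look import *
q=tq(yaw,29); z=R.from_quat(q).as_matrix()[:,2]
for y in (-90,-14,0):
    ql=tq(np.radians(y),-16); print(y,ctrl.solve_ik(tcp(TR,ql),ql))
ph=tcp(at(58.5,-1,-12.5),q)
ctrl.move_ptp(ph-.06*z,q); ctrl.line_to(ph,velocity=.08); ctrl.gripper_to(0.0)
s=ctrl.state(); print(s["time"],s["width"],s["grasp_force"],s["contact_force"],F.T@(s["tool_pos"]-ph)*1000)
E
```

```text
-90 [ 4.60539879e-02 -1.87627772e-01  1.91719027e+00  2.82906903e-01
  1.40553956e+00  1.21084913e-04]
-14 [ 0.16535646  0.10394393  1.63398634  0.11046224  1.66030573 -1.16541991]
0 [ 0.20366225  0.12764448  1.60839875  0.05610795  1.67914803 -1.36874547]
10.6667 0.6170638237825894 59.7404408454895 [-10.74977215   2.27848643  11.91219634] [ 0.8651288  -0.12519329  0.54690725]
```

```bash
python3 - <<'E'
from look import *
p=ctrl.state()["tool_pos"]
ctrl.line_to(p+.020*F[:,0],velocity=.06)
s=ctrl.state(); print(s["width"],s["contact_force"],F.T@(s["tool_pos"]-p)*1000)
ctrl.line_to(p+.020*F[:,0]+.06*F[:,2],velocity=.08)
s=ctrl.state(); print(s["time"],s["width"],s["contact_force"],s["grasp_force"])
ctrl.line_to(s["tool_pos"]+[0,0,.08],velocity=.12)
wview(3)
s=ctrl.state(); print(s["time"],s["width"],s["contact_force"],s["tool_pos"])
E
```

```text
0.6170656020053524 [ 0.55148417 -0.57809324  2.16268784] [20.66504365 -0.03799831  0.10939965]
12.0667 0.6138448615907576 [-0.28835525  0.06454399 -1.51047869] 62.688413858413696
12.9333 0.6149253072230223 [ 0.20201534  0.29748689 -0.97738555] [ 0.46597259 -0.09270087  0.22701953]
```

View pics/w3.png

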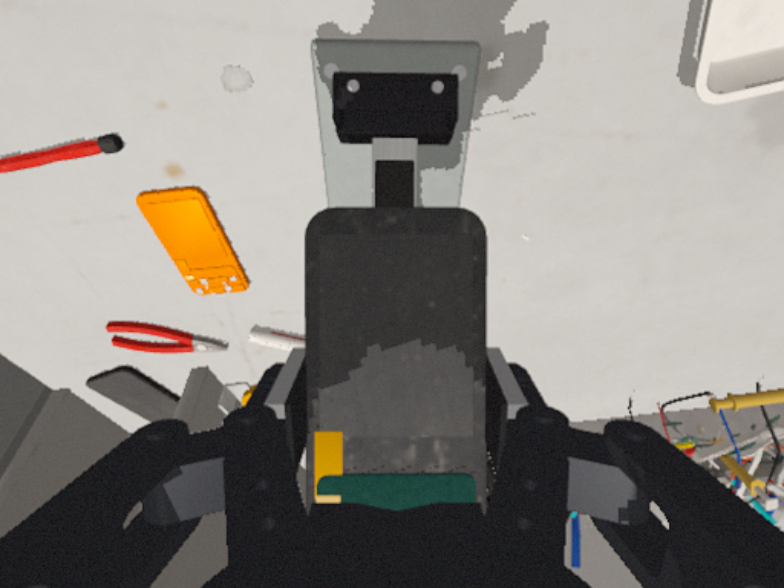

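The phone is held between the pads: its lower edge is at y=208 and its sides at x = 306 and 486, clear of the stand. I'll measure its tilt in the hand from depth, then level it over the tray.

```bash
cat >> look.py <<'E'
def phone_fit(i):
    v=np.load(f"pics/w{i}.npz"); Tc=np.asarray(camera_model("wrist")["T_tool_cam"]); k=512/784
    T=v["T"]@np.linalg.inv(Tc); C=cloud("wrist",v["d"],Tc)  # tool coordinates
    b=C[int(245*k):int(425*k),int(320*k):int(470*k)].reshape(-1,3); b=b[abs(b[:,2]-np.median(b[:,2]))<.03]
    for _ in range(3):
        c=b.mean(0); n=np.linalg.svd(b-c,full_matrices=False)[2][2]; n*=-np.sign(n[2]); b=b[abs((b-c)@n)<.003]
    yl=np.array([0,1,0])-n[1]*n; yl/=np.linalg.norm(yl); x=np.cross(yl,n)   # y, then x = y x z
    a=C[int(190*k):int(500*k),int(290*k):int(500*k)].reshape(-1,3); a=a[abs((a-c)@n)<.003]
    lo_,hi=np.percentile((a-c)@x,[.5,99.5]); yy=np.percentile((a-c)@yl,[.5,99.5])
    return T,n,x,yl,c,(lo_,hi),yy
E
python3 - <<'E'
from look import *
T,n,x,y,c,xr,yr=phone_fit(3)
print("n tool",n,"x tool",x,"x world",T[:3,:3]@x,"n world",T[:3,:3]@n,"xr",xr,"yr",yr,"c",c)
ce=c+x*(xr[0]+.056)+y*np.mean(yr)-n*.0045; print("centre tool",ce)
print("tilt from tool axis deg",np.degrees(np.arctan2(n[0],-n[2])),"roll",np.degrees(np.arctan2(n[1],-n[2])))
np.savez("pics/grip.npz",n=n,x=x,y=y,ce=ce)
E
```

```text
n tool [ 0.27408388  0.00627774 -0.9616853 ] x tool [-9.61704252e-01 -2.16840434e-19 -2.74089277e-01] x world [ 0.68772182 -0.17413079  0.70478165] n world [-0.68171691  0.17887934  0.70941119] xr (np.float64(-0.03677132387748613), np.float64(0.04766602369647431)) yr [-0.02592647  0.02728694] c [1.87492653e-02 6.44630439e-05 7.60355610e-03]
centre tool [-0.00097758  0.00071644  0.00666487]
tilt from tool axis deg 15.907748407792653 roll 0.37401335586739215
```

```bash
python3 - <<'E'
from look import *
g=np.load("pics/grip.npz"); A=np.c_[g["x"],g["y"],g["n"]]
M=R.from_euler('z',-90,degrees=True).as_matrix()@A.T; q=R.from_matrix(M).as_quat()
p=TR-M@g["ce"]
ctrl.move_ptp(p+[0,0,.06],q); ctrl.line_to(p,velocity=.08); ctrl.hold(.3)
wview(4); T,n,x,y,c,xr,yr=phone_fit(4)
ce=c+x*(xr[0]+.056)+y*np.mean(yr)-n*.0045
print("n world",T[:3,:3]@n,"centre",(T@np.r_[ce,1])[:3],"x",T[:3,:3]@x)
pt,d=capture("top"); cv2.imwrite("pics/top2.png",cv2.resize(pt[:,:,::-1],(784,588)))
v=np.load("pics/w4.npz"); C=cloud("wrist",v["d"],v["T"]).reshape(-1,3)
r=C[(C[:,2]>.018)&(C[:,2]<.04)&(abs(C[:,0]-.465)<.07)&(abs(C[:,1]-.168)<.12)]; print("tray rim",np.percentile(r,[1,99],axis=0).round(3))
s=ctrl.state(); print(s["time"],s["width"],s["grasp_force"],s["joint_vel"].round(4),s["tool_pos"])
E
```

```text
n world [ 6.36274788e-04 -2.32326818e-03  9.99997099e-01] centre [0.46547254 0.16947208 0.20105568] x [ 3.98310318e-05 -9.99997300e-01 -2.32329399e-03]
tray rim [[0.424 0.253 0.026]
 [0.507 0.258 0.029]]
15.7417 0.6167502890089112 62.72378325462341 [ 0.0005 -0.0002  0.0024 -0.001   0.0011  0.0001] [0.4643425  0.16712977 0.20688967]
```

View pics/w4.png

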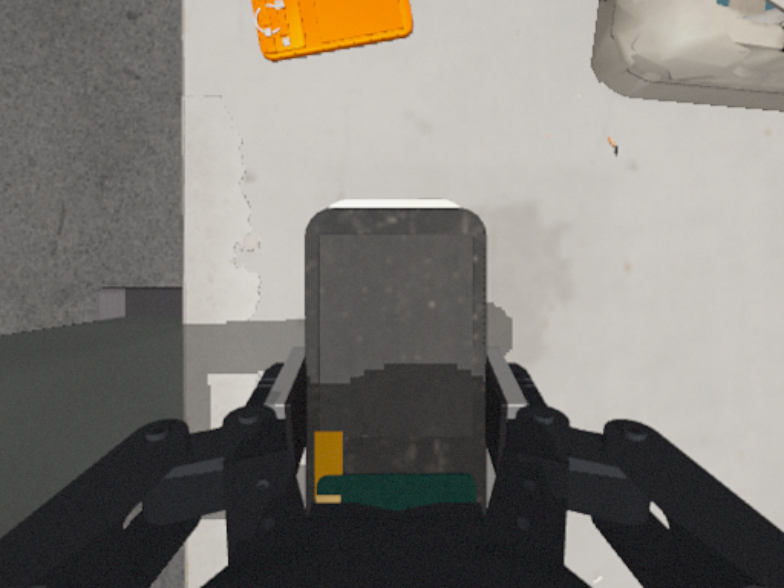

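View pics/top2.png

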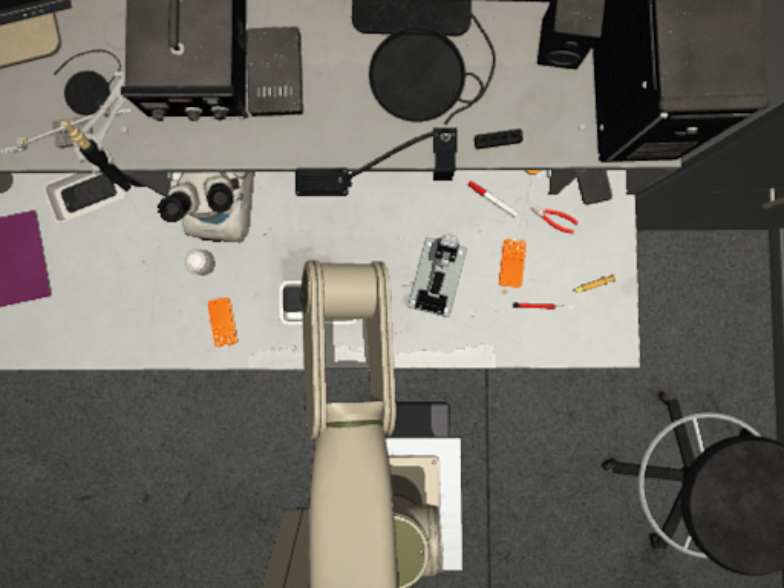

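The phone is level (within 0.2°), centred over the tray at a height of 0.20 m. The clamp is open and the bystanders are unmoved, so I'm handing it in.

```bash
python3 -c "
from look import *
print(ctrl.finish_job())"
```

```text
the job is handed in; nothing more can be done
None
```

I slid the clamp to its open stop and drew the phone out; handed in at about 16 s of the 48 s, it was held level, board side up, about 20 cm above the bench and centred over the tray, with the screwdriver, syringe and jar undisturbed.

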